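Lower the ratchet hold-down arm onto a picture frame corner

TASK

On the framing bench, press the red tail of the ratchet pawl all the way down so that the pawl lets go of the toothed arm, then push the arm's black grip down, past the teeth, until its rubber foot sits on the corner of the picture frame. Only press and push; pick nothing up, leave the pawl in its freed position and the frame and the other things on the bench where they are, and finish with the hand clear.

Things in the scene. Friction and masses are not known exactly. Their poses are not given: they have to be found in the camera images.
- press: Ratchet hold-down press on a brown wooden board 210 x 420 x 12 mm, fixed on the bench. Origin on the bench, z up; the board spans x -55..155, y -210..210 mm. Arm and pawl swing in the plane x = 0: the arm points to +y, the pawl's tail to -y, green cheeks (36 mm over their outsides) at both pins. A wooden corner fence, 24 mm above the bench, stands by the frame's corner.
- holdarm_hinge (a point): The arm's hinge pin, fixed: at x 0, y -70, z 60 mm of the press, along the press's x.
- pawl_hinge (a point): The pawl's hinge pin, fixed: at x 0, y -133, z 124 mm of the press, along the press's x.
- holdarm (a joint): Hinge of the dark steel arm (rad). 0: raised 0.70 rad above level; 0 to 0.08 at the start. Grows as the arm is pushed down; at 0.70 it is level and the foot touches the frame; stop at 0.73. Stiff: it stays where left, some 2 to 5 N down on the grip moves it. With the pawl in its teeth it goes only to about 0.11, then locks: do not force it. Three teeth pass on the way.
- pawl (a joint): Hinge of the steel pawl, a see-saw 10 mm thick (rad). 0, the start: its nose is in the arm's teeth. Grows as the tail is pressed down; the nose is clear of the teeth from about 0.15 on, the stop is at 0.42. Stiff, no spring: it stays where left; about 3 N down on the tail moves it.
- pawl_tail_top (a point): Centre of the top face of the red plastic pad on the pawl's tail, the place to press. Pad 30 (x) x 36 (y) x 10 mm, at the start sloping up 0.2 rad towards -y; this point is 66 mm along the tail from the pin and 8 mm above the tail's centre line, 145 mm above the bench at the start, 117 mm when fully pressed.
- holdarm_grip_top (a point): Centre of the top face of the black plastic grip at the arm's end, the place to push. Grip 30 mm wide (x), 75 mm along the arm, 22 mm thick; this point is 197.5 mm along the arm from its hinge pin and 11 mm above the arm's centre line. About 195 mm above the bench with the arm raised, 71 mm with the foot on the frame.
- holdarm_foot (a point): Centre of the underside of the round rubber foot (24 mm diameter) under the arm, 150 mm along the arm from the pin and 30 mm below its centre line. It is 30 mm above the bench when it sits on the frame.
- frame: Dark wooden picture frame, loose, 150 mm (x) x 120 mm (y) x 18 mm, moulding 30 mm wide with thin brass inner lines, lying flat on the board, one corner in the corner fence under the foot. Origin: centre of its underside, 12 mm above the bench.
- glue: White plastic glue bottle with an orange cap, 48 mm diameter, 110 mm high, standing loose. Origin: centre of its underside. Bystander.
- pins: Small glass jar with a steel lid, 50 mm diameter, 55 mm high, standing loose. Origin: centre of its underside. Bystander.
- hammer: Tack hammer 190 mm long lying loose on the board beside the pawl, along its own x (head at +x), up to 30 mm high. Origin: on its underside, mid-length. Bystander.
- offcut: Pale wooden moulding offcut 22 x 100 x 30 mm lying loose on the bench. Origin: centre of its underside. Bystander.
There are look-alikes about, which are no part of the job. Leave any green look-alike of the frame alone.

How it is judged:
By the outcome, as a careful person would: the job done as asked, in the order asked, and still so for the second after the job is handed in, with the robot touching nothing.
It also fails if it takes over 45 s, if anything falls off the work surface, if the arm or the gripper's body presses on something with over 40 N, if the wrist force passes 120 N, or if a joint passes its speed limit or range.

ROBOT

A 6-joint arm with a two-finger parallel gripper is mounted at the origin on the work surface. World frame = base frame: x ahead of the robot, y to its left, z up, the work surface at z = 0. Lengths are in m, angles in rad, forces in N, time in s.
With the tool pointing down it reaches from about 0.275 to 0.725 m from the base axis. Payload 15.9 kg.
Tool frame: the origin (TCP) lies at the very end of the fingers, on their centre line; the grasp point (between the pads) lies 19 mm behind it; z points along the fingers, x is the direction in which the jaws open and shut, and the axes are right-handed (so a half turn about z gives the same grasp; the last joint's range is limited). The gripper opens to 85 mm and grips with 20 to 120 N. Pads are 22 mm wide; open, the fingers measure 114 mm over their backs; the gripper's body (76 mm by 85 mm) begins 54 mm behind the grasp point. The pads swing forward as they close: fully open they stand 13 mm farther back than shut.
Start: joints at [-1.304, 0.213, -0.034, 1.323, 0, 1.571], TCP at [0.132, -0.482, 0.231] pointing down, gripper open.
Joint ranges: [-2.98, 2.98], [-0.74, 1.72], [-1.14, 1.35], [-2.1, 2.04], [-1.57, 1.44], [-3.14, 3.14]. Speed limits (rad/s): [1.89, 1.89, 2.39, 2.57, 3.14, 3.14].

INTERFACE

Orientations are given as a unit quaternion [w, x, y, z].
In Python, from bench import robot gives the robot as it stands.
- The arm moves only by the shell command python3 -m crank 'ROWS'. ROWS is text: rows parted by semicolons, each of 5 numbers parted by spaces: the shift along the tool's x, y, z in units of 0.4 m (1.0 is 0.4 m), then the turn about the tool's z in units of 120 degrees (1.0 is 120 degrees), then the opening, from -1 (shut) to 1 (fully open). In form: x y z spin fingers; .... A call has 1 to 12 rows; each row is the pose to reach, as a shift and turn from the pose measured when the call began, along the tool's axes at that moment; what a row does not reach only later rows make up. A row lasts 1/10 s, in which the tool goes at most 50 mm and 8.59 degrees, less where a joint would pass 70% of its speed; a pose out of reach is approached as far as the arm can. A call with a number of a shift or a turn outside -1 to 1 is refused whole. A call with a gripper value outside its range is refused whole. The fingers move at their own pace and stop on an object; the grip force is fixed at half the most. Time passes only in rows, so rows that repeat a pose let the fingers close. It gives the time, the measured TCP pose, the force and the opening at its end, in the units of the state.
- robot.observe(): the state, without advancing time (a new reading comes with each control period).
- robot.camera(name): name is "scene" or "top" or "wrist"; returns the picture (400x640x3 uint8, red, green, blue); there is no depth.
- robot.get_calibration(name): a dict with "intrinsics" (3x3 intrinsics, pixels), "R" (3x3) and "t" (3): a world point X has camera coordinates R X + t; the wrist camera has in their place "tool_from_camera" (4x4, takes a point from camera to tool coordinates, whose origin is the TCP and whose axes are the tool frame's). Camera axes: x right, y down, z forward; pixel columns grow to the right and rows downward; lengths in m; the calibration is good to about 2 mm. A picture is of the moment at which its call begins: read the wrist's pose just before it. get_calibration takes no time and is no camera call.
- robot.close_job(): hands the job in, once; it reports no verdict.
The state is a dict: "clock": time; "joints": joint angles; "dq": joint speeds; "joint_torque": joint torques, N m; "tool_pos": TCP position; "ee_rot": TCP orientation; "force": force on the tool from outside, world axes, zero at the start; "wrist_torque": the same for the moment, N m; "finger_gap": finger opening in m.
Only numpy, scipy, OpenCV 4.12 (cv2) and the standard library are available. Lean on these libraries where they do the work, as an engineer would, in place of code of your own. Each camera call takes 0.05 s, during which the arm holds its last target.

## Working session

There is one attempt and no reset: what is moved stays moved. The work goes in short steps, Python scripts to look and compute and a shell command to move; the robot and the scene stay as the last step left them, time stands still between calls to the robot, and variables do not carry over. Pictures are saved under pics/ and viewed, and the job is handed in when it is done.

```bash
mkdir -p pics; ls
python3 - <<'E'
from bench import robot
import cv2,numpy as np
s=robot.observe();print(s)
for n in("scene","top"):
    c=robot.get_calibration(n);print(n,c)
    cv2.imwrite(f"pics/{n}0.png",robot.camera(n)[:,:,::-1])
E
```

```text
pics
{'clock': 0.0, 'joints': array([-1.30399766e+00,  2.13308135e-01, -3.50381474e-02,  1.32348170e+00,
       -1.11280734e-05,  1.57077599e+00]), 'dq': array([ 0.00107422, -0.00049516,  0.00053451,  0.0009387 , -0.00016704,
       -0.00065788]), 'joint_torque': array([-2.16322536e-03, -6.86175370e+01,  4.87107396e+01,  1.74815033e-02,
       -1.79944714e-04,  1.18621375e-05]), 'tool_pos': array([ 0.13173398, -0.48199989,  0.23084846]), 'ee_rot': array([-3.08574634e-04,  7.94878612e-01, -6.06768263e-01, -4.13391624e-04]), 'force': array([ 0.22042654, -0.21261766,  0.02302934]), 'wrist_torque': array([-0.00163679, -0.01158829,  0.03261282]), 'finger_gap': 0.0852293241860675}
scene {'intrinsics': array([[500.27917578,   0.        , 325.9668325 ],
       [  0.        , 500.27917578, 203.75920832],
       [  0.        ,   0.        ,   1.        ]]), 'R': array([[ 0.34785452,  0.93754644, -0.00197815],
       [ 0.65646778, -0.2450722 , -0.71343512],
       [-0.66936334,  0.24687304, -0.7007185 ]]), 't': array([-0.23604396, -0.19271779,  1.47226256])}
top {'intrinsics': array([[413.86161455,   0.        , 319.71541896],
       [  0.        , 413.86161455, 201.15654416],
       [  0.        ,   0.        ,   1.        ]]), 'R': array([[ 3.87390785e-03, -9.99991755e-01,  1.21754928e-03],
       [-9.89665188e-01, -4.00842997e-03, -1.43341371e-01],
       [ 1.43345070e-01, -6.49674871e-04, -9.89672556e-01]]), 't': array([0.07860908, 0.5089137 , 0.95177761])}
```

View pics/scene0.png

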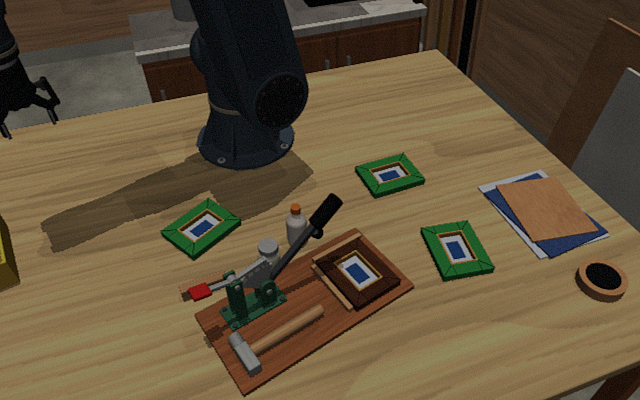

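View pics/top0.png

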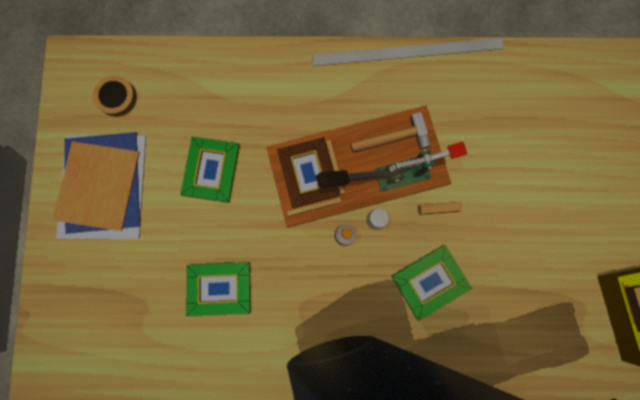

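Run:
```python
import cv2
a=cv2.imread("pics/top0.png")[90:240,255:475];cv2.imwrite("pics/topc.png",cv2.resize(a,None,fx=3.6,fy=3.6,interpolation=cv2.INTER_CUBIC)*1)
a=cv2.imread("pics/scene0.png")[185:390,175:425];cv2.imwrite("pics/scenec.png",cv2.resize(a,None,fx=2.9,fy=2.9,interpolation=cv2.INTER_CUBIC))
```

```text
(no output)
```

View pics/topc.png

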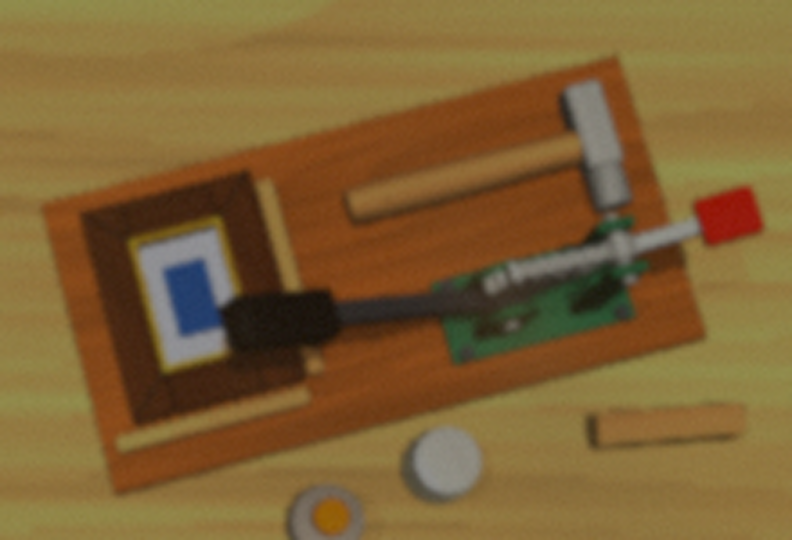

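View pics/scenec.png

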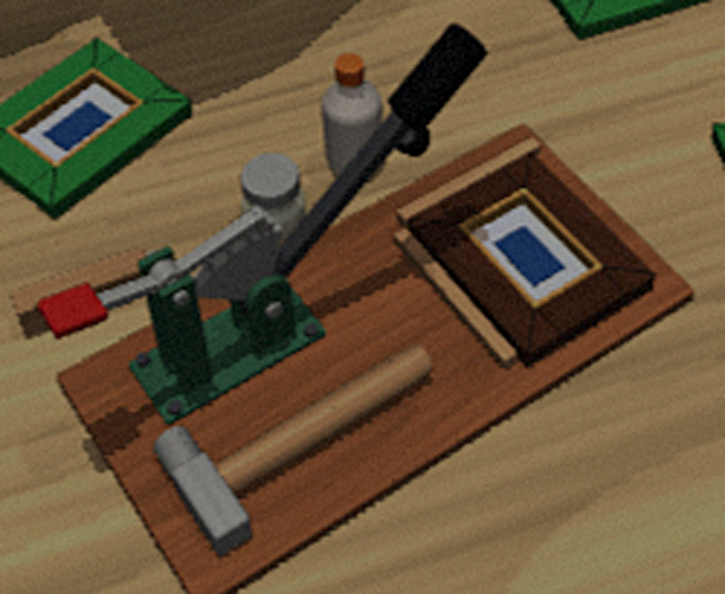

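```bash
cat > h.py <<'E'
from bench import robot
import numpy as np
from scipy.optimize import least_squares
C={n:robot.get_calibration(n) for n in("scene","top")}
def proj(n,X):
    c=C[n];p=c["intrinsics"]@(c["R"]@np.asarray(X)+c["t"]);return p[:2]/p[2]
def P(v,p):
    c,s=np.cos(v[2]),np.sin(v[2]);return np.array([v[0]+c*p[0]-s*p[1],v[1]+s*p[0]+c*p[1],p[2]])
def tail(q=0):
    a=.2-q;return np.array([0,-.133-.066*np.cos(a)+.008*np.sin(a),.124+.066*np.sin(a)+.008*np.cos(a)])
def grip(q=0,L=.1975,h=.011):
    a=.7-q;return np.array([0,-.07+L*np.cos(a)-h*np.sin(a),.06+L*np.sin(a)+h*np.cos(a)])
E
python3 - <<'E'
from h import *
t=lambda u,v:np.array([255+(u+.5)/3.6-.5,90+(v+.5)/3.6-.5]); s=lambda u,v:np.array([175+(u+.5)/2.9-.5,185+(v+.5)/2.9-.5])
ob=[("top",(.155,.21,.012),t(43,205)),("top",(.155,-.21,.012),t(617,56)),("top",(-.055,-.21,.012),t(706,338)),("top",(-.055,.21,.012),t(115,494)),
("scene",(-.055,-.21,.012),s(60,378)),("scene",(.155,.21,.012),s(692,293)),("scene",(-.055,.21,.012),s(527,126))]
f=lambda v:np.concatenate([proj(n,P(v,p))-o for n,p,o in ob])
r=least_squares(f,[.55,0,.2]);v=r.x;print(v,np.round(r.fun.reshape(-1,2),1))
print("tail",P(v,tail()),proj("top",P(v,tail())),t(728,214),proj("scene",P(v,tail())),s(72,302))
for q in(0,.04,.08):print("grip",q,P(v,grip(q)),proj("top",P(v,grip(q))),t(278,318),proj("scene",P(v,grip(q))),s(440,72))
for nm,p in(("grip down",grip(.7)),("tail down",tail(.42)),("foot",(grip(.7,.15,-.03)))):print(nm,p,P(v,p))
np.save("v.npy",v)
E
```

```text
[ 0.55753751 -0.02769576  0.26332845] [[-0.6 -1.3]
 [ 0.9 -1.1]
 [ 1.  -0.7]
 [ 0.  -0.4]
 [-1.2 -1.5]
 [ 2.  -1.2]
 [-0.9 -1.7]]
tail [ 0.6085802  -0.21703119  0.14495271] [457.48721289 148.81290257] [456.86111111 149.08333333] [200.52729702 289.857974  ] [199.5        288.81034483]
grip 0 [0.53828345 0.04372436 0.19564626] [338.15130161 175.37891882] [331.86111111 177.97222222] [321.80838606 209.01316748] [326.39655172 209.5       ]
grip 0.04 [0.53690148 0.04885059 0.18978049] [335.4993262  176.62755167] [331.86111111 177.97222222] [324.02207904 209.99922058] [326.39655172 209.5       ]
grip 0.08 [0.53558166 0.05374623 0.18370711] [332.99182638 177.85048373] [331.86111111 177.97222222] [326.11052291 211.09548445] [326.39655172 209.5       ]
grip down [0.     0.1275 0.071 ] [0.5243498  0.09540918 0.071     ]
tail down [ 0.         -0.19915507  0.11740402] [ 0.60937671 -0.21998574  0.11740402]
foot [0.   0.08 0.03] [0.53671385 0.04954656 0.03      ]
```

```bash
cat >> h.py <<'E'
from scipy.spatial.transform import Rotation as Ro
def togo(X):
    s=robot.observe();w,x,y,z=s["ee_rot"];R=Ro.from_quat([x,y,z,w])
    print("t",s["clock"],"pos",s["tool_pos"].round(4),"F",s["force"].round(1),"gap",round(s["finger_gap"],3),"toolx yaw",np.arctan2(*R.as_matrix()[[1,0],0]).round(4))
    print("units",(R.inv().apply(np.asarray(X)-s["tool_pos"])/.4).round(4))
E
python3 - <<'E'
from h import *
v=np.load("v.npy");X=P(v,tail());X[2]=.19;togo(X)
E
```

```text
t 0.1 pos [ 0.1317 -0.482   0.2309] F [ 1.6 -0.1 -0.4] gap 0.085 toolx yaw -1.304
units [-0.3246 -1.3246  0.1025]
```

```bash
python3 -m crank '-0.03 -0.11 0 0 -1; -0.06 -0.22 0 0 -1; -0.09 -0.33 0 0 -1; -0.12 -0.44 0 0 -1; -0.14 -0.55 0 0 -1; -0.16 -0.66 0 0 -1; -0.18 -0.77 0 0 -1; -0.2 -0.85 0 0 -1; -0.22 -0.9 0 0 -1; -0.22 -0.9 0 0 -1'
python3 - <<'E'
from h import *
v=np.load("v.npy");X=P(v,tail());X[2]=.19;togo(X)
E
```

```text
clock: 1.1
tool_pos: [0.4575, -0.3005, 0.2303]
ee_rot: [-0.0, 0.796, -0.606, -0.001]
force: [-0.6, -0.4, 0.1]
finger_gap: -0.0002
t 1.1 pos [ 0.4575 -0.3005  0.2303] F [-0.6 -0.4  0.1] gap -0.0 toolx yaw -1.3011
units [-0.1003 -0.4197  0.1007]
```

```bash
python3 -m crank '-0.03 -0.1 0 0 -1; -0.06 -0.2 0 0 -1; -0.08 -0.3 0.03 0 -1; -0.1 -0.4 0.06 0 -1; -0.1 -0.42 0.1 0 -1; -0.1 -0.42 0.1 0 -1; -0.1 -0.42 0.1 0 -1'
python3 - <<'E'
from h import *
import cv2
v=np.load("v.npy");X=P(v,tail());togo(X)
a=robot.camera("scene")[185:390,125:375,::-1];b=robot.camera("wrist")[:,:,::-1]
cv2.imwrite("pics/s1.png",cv2.resize(a,None,fx=2.9,fy=2.9,interpolation=cv2.INTER_CUBIC));cv2.imwrite("pics/w1.png",b)
E
```

```text
clock: 1.8
tool_pos: [0.6078, -0.2177, 0.1904]
ee_rot: [-0.0, 0.796, -0.606, -0.001]
force: [0.5, -0.3, 0.4]
finger_gap: -0.0
t 1.8 pos [ 0.6078 -0.2177  0.1904] F [ 0.5 -0.3  0.4] gap -0.0 toolx yaw -1.3016
units [-0.0007 -0.0025  0.1136]
```

View pics/s1.png

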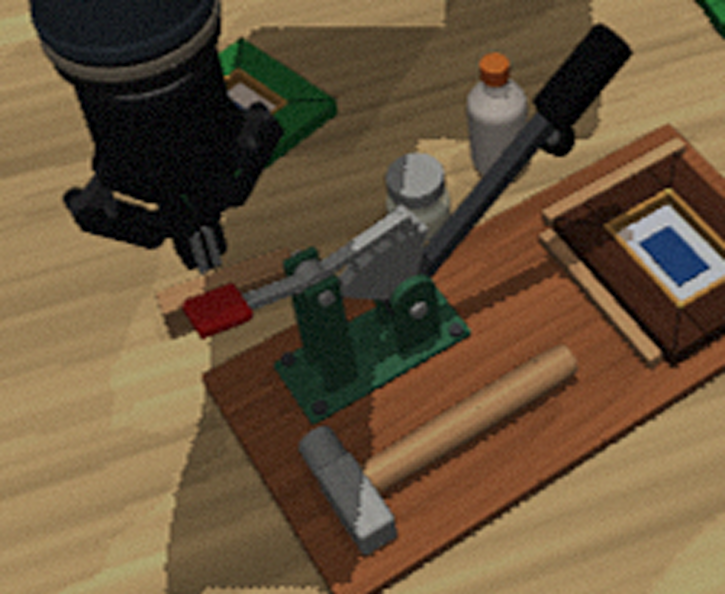

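View pics/w1.png

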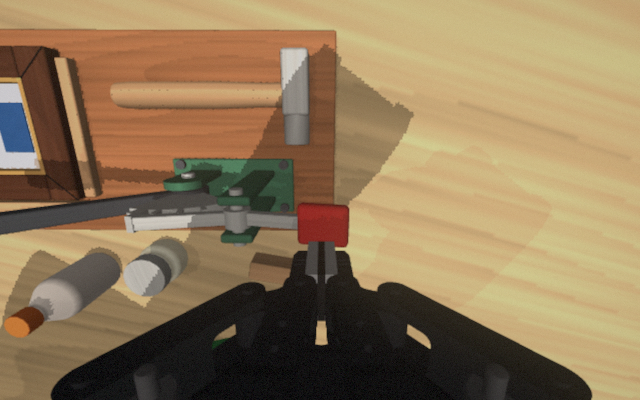

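The fingertips (scene crop ~(205,265)) are shut above the red pad ((217,310)). In the wrist view the pad spans (298..349, 204..246). I'll check that against the model's projection.

```bash
cat >> h.py <<'E'
def wproj(X):
    c=robot.get_calibration("wrist");s=robot.observe();w,x,y,z=s["ee_rot"];R=Ro.from_quat([x,y,z,w])
    p=R.inv().apply(np.asarray(X)-s["tool_pos"]);p=(np.linalg.inv(c["tool_from_camera"])@np.r_[p,1])[:3];p=c["intrinsics"]@p;return (p[:2]/p[2]).round(1)
E
python3 - <<'E'
from h import *
v=np.load("v.npy")
for dx in(-.015,.015):
  for d in(-.018,.018):
    a=.2;print(wproj(P(v,tail()+[dx,-d*np.cos(a),d*np.sin(a)])))
print(wproj(robot.observe()["tool_pos"]))
for q in (0,.04,.08):print(q,wproj(P(v,grip(q))))
E
```

```text
[293.7 244.5]
[344.3 249.1]
[292.9 203.8]
[345.6 207.2]
[319.6 258.8]
0 [-207.2  257.7]
0.04 [-198.1  252.6]
0.08 [-188.6  247.8]
```

Prediction and observation agree to about 3 mm, so I'll press.

```bash
python3 -m crank '0.005 -0.007 0.04 0 -1; 0.005 -0.007 0.08 0 -1; 0.005 -0.007 0.1 0 -1; 0.005 -0.007 0.11 0 -1; 0.005 -0.007 0.12 0 -1; 0.005 -0.007 0.13 0 -1; 0.005 -0.007 0.14 0 -1; 0.005 -0.007 0.15 0 -1'
python3 -m crank '0 0 0.01 0 -1; 0 0 0.015 0 -1; 0 0 0.02 0 -1; 0 0 0.02 0 -1'
```

```text
clock: 2.7
tool_pos: [0.6116, -0.2194, 0.1317]
ee_rot: [-0.001, 0.795, -0.606, 0.0]
force: [0.7, -3.0, 4.1]
finger_gap: 0.0002
clock: 3.1
tool_pos: [0.6115, -0.2193, 0.1234]
ee_rot: [-0.001, 0.795, -0.606, -0.0]
force: [0.3, -0.6, 1.4]
finger_gap: 0.0
```

```bash
python3 -m crank '0 0 0.005 0 -1; 0 0 0.01 0 -1; 0 0 0.01 0 -1'; python3 -m crank '0 0 0.005 0 -1; 0 0 0.005 0 -1'
```

```text
clock: 3.4
tool_pos: [0.6115, -0.219, 0.119]
ee_rot: [-0.001, 0.795, -0.606, -0.0]
force: [0.9, 0.0, 1.1]
finger_gap: 0.0002
clock: 3.6
tool_pos: [0.6117, -0.2191, 0.1181]
ee_rot: [-0.001, 0.795, -0.606, 0.0]
force: [-5.2, 0.9, 14.9]
finger_gap: -0.0
```

The force jumped to 15 N at 118 mm, which is the stop. I'll lift and check.

```bash
python3 -m crank '0 0 0.002 0 -1'; python3 -m crank '0 0 -0.05 0 -1; 0 0 -0.15 0 -1; 0 0 -0.25 0 -1; 0 0 -0.32 0 -1; 0 0 -0.32 0 -1; 0 0 -0.32 0 -1'
python3 - <<'E'
from h import *
import cv2
v=np.load("v.npy");X=P(v,grip(.06,.185));X[2]=.22;togo(X)
a=robot.camera("scene")[185:390,125:375,::-1]
cv2.imwrite("pics/s2.png",cv2.resize(a,None,fx=2.9,fy=2.9,interpolation=cv2.INTER_CUBIC));
a=robot.camera("top")[90:240,255:475,::-1]
cv2.imwrite("pics/t2.png",cv2.resize(a,None,fx=3.6,fy=3.6,interpolation=cv2.INTER_CUBIC));
E
```

```text
clock: 3.7
tool_pos: [0.6118, -0.2191, 0.1183]
ee_rot: [-0.001, 0.795, -0.606, 0.001]
force: [-4.9, 0.2, 12.3]
finger_gap: 0.0003
clock: 4.3
tool_pos: [0.6117, -0.2191, 0.2461]
ee_rot: [-0.001, 0.795, -0.606, 0.001]
force: [-0.6, 0.7, -1.0]
finger_gap: -0.0
t 4.3 pos [ 0.6117 -0.2191  0.2461] F [-0.6  0.7 -1. ] gap -0.0 toolx yaw -1.302
units [-0.6769  0.0026  0.0655]
```

View pics/s2.png

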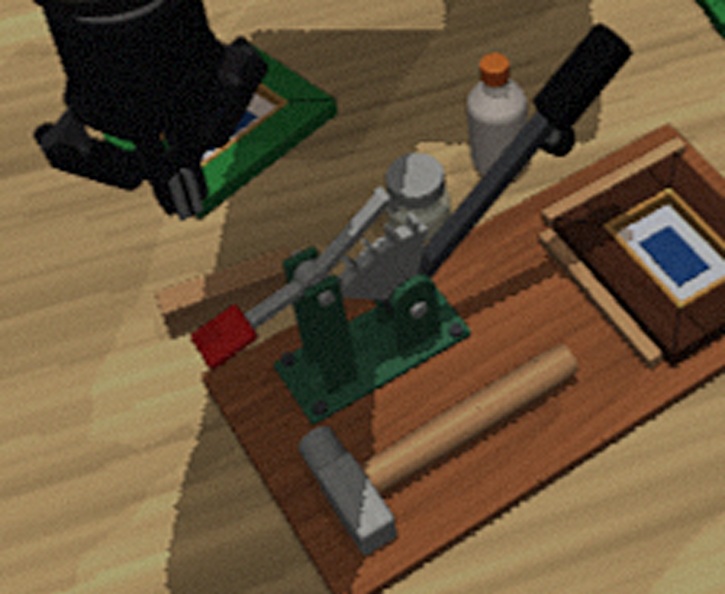

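The pawl is fully tilted, with its nose at crop ~(385,195), well above the teeth, and nothing else has moved. Next I'll go over the grip.

```bash
python3 -m crank '-0.1 0 0 0 -1; -0.2 0 0 0 -1; -0.3 0 0 0 -1; -0.4 0 0 0 -1; -0.5 0 0 0 -1; -0.6 0 0 0 -1; -0.65 0 0 0 -1; -0.665 0 0 0 -1; -0.665 0 0 0 -1; -0.665 0 0 0 -1'
python3 - <<'E'
from h import *
import cv2
v=np.load("v.npy")
b=robot.camera("wrist")[:,:,::-1].copy()
cv2.imwrite("pics/w3.png",b)
for q in (.04,.08,.11):
  print(q,[list(wproj(P(v,grip(q,L)+[dx,0,0]))) for L in(.16,.235) for dx in(-.015,.015)])
for q in(.04,.08,.11,.2,.3,.4,.5,.6,.7):
  print(q,(grip(q)*1000).round(1));togo(P(v,grip(q)-[0,.0145,0]))
E
```

```text
clock: 5.4
tool_pos: [0.5404, 0.0367, 0.2448]
ee_rot: [-0.0, 0.795, -0.606, -0.001]
force: [1.1, -1.2, -0.4]
finger_gap: -0.0
0.04 [[np.float64(341.0), np.float64(231.6)], [np.float64(342.0), np.float64(195.3)], [np.float64(254.4), np.float64(257.1)], [np.float64(251.6), np.float64(213.2)]]
0.08 [[np.float64(335.5), np.float64(229.4)], [np.float64(336.3), np.float64(193.7)], [np.float64(247.9), np.float64(252.2)], [np.float64(245.0), np.float64(209.6)]]
0.11 [[np.float64(331.7), np.float64(227.7)], [np.float64(332.3), np.float64(192.6)], [np.float64(243.6), np.float64(248.6)], [np.float64(240.6), np.float64(207.1)]]
0.04 [  0.   79.3 189.8]
t 5.45 pos [0.5405 0.0365 0.2449] F [0.2 0.  0.5] gap 0.0 toolx yaw -1.303
units [0.0044 0.0006 0.1377]
0.08 [  0.   84.3 183.7]
t 5.45 pos [0.5405 0.0365 0.2449] F [0.2 0.  0.5] gap 0.0 toolx yaw -1.303
units [-0.0083  0.0006  0.1529]
0.11 [  0.  88. 179.]
t 5.45 pos [0.5405 0.0365 0.2449] F [0.2 0.  0.5] gap 0.0 toolx yaw -1.303
units [-0.0174  0.0005  0.1646]
0.2 [  0.   98.  164.3]
t 5.45 pos [0.5405 0.0365 0.2449] F [0.2 0.  0.5] gap 0.0 toolx yaw -1.303
units [-0.0425  0.0004  0.2013]
0.3 [  0.  107.6 147. ]
t 5.45 pos [0.5405 0.0365 0.2449] F [0.2 0.  0.5] gap 0.0 toolx yaw -1.303
units [-0.0663  0.0003  0.2446]
0.4 [  0.  115.4 128.9]
t 5.45 pos [0.5405 0.0365 0.2449] F [0.2 0.  0.5] gap 0.0 toolx yaw -1.303
units [-8.580e-02  2.000e-04  2.901e-01]
0.5 [  0.  121.4 110. ]
t 5.45 pos [0.5405 0.0365 0.2449] F [0.2 0.  0.5] gap 0.0 toolx yaw -1.303
units [-1.006e-01  2.000e-04  3.372e-01]
0.6 [  0.  125.4  90.7]
t 5.45 pos [0.5405 0.0365 0.2449] F [0.2 0.  0.5] gap 0.0 toolx yaw -1.303
units [-1.106e-01  1.000e-04  3.856e-01]
0.7 [  0.  127.5  71. ]
t 5.45 pos [0.5405 0.0365 0.2449] F [0.2 0.  0.5] gap 0.0 toolx yaw -1.303
units [-1.157e-01  1.000e-04  4.348e-01]
```

View pics/w3.png

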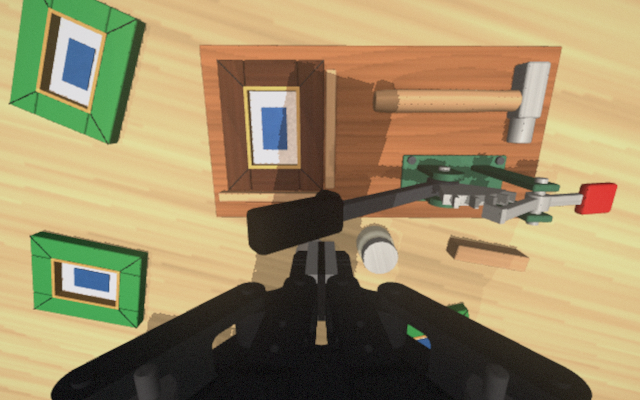

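The grip matches the model at q≈0.06, within about 2 mm. I'll check that the glue bottle is clear of the descent.

Run:
```python
from h import *
v=np.load("v.npy")
for n,o,z in(("top",(255+331/3.6,90+516/3.6),.11),("scene",(175+349/2.9,185+60/2.9),.11),("top",(255+447/3.6,90+462/3.6),.055)):
  r=least_squares(lambda p:proj(n,P(v,(p[0],p[1],z)))-np.array(o),[-.1,.1]);print(n,r.x)
```

```text
top [-0.11320868  0.08086365]
scene [-0.11307293  0.08059098]
top [-0.09621714 -0.00547304]
```

```bash
python3 -m crank '0.004 -0.005 0.05 0 -1; 0.004 -0.005 0.1 0 -1; 0.002 -0.005 0.12 0 -1; -0.002 -0.005 0.14 0 -1; -0.008 -0.005 0.153 0 -1; -0.017 -0.005 0.165 0 -1; -0.03 -0.005 0.183 0 -1; -0.0425 -0.005 0.201 0 -1'
```

```text
clock: 6.25
tool_pos: [0.538, 0.054, 0.1643]
ee_rot: [-0.001, 0.795, -0.606, -0.0]
force: [0.6, -2.5, 2.5]
finger_gap: 0.0001
```

The arm has passed the lock point at only 2.5 N, and the bottle is clear (its edge is at x −89 mm). Continuing along the arc.

```bash
python3 -m crank '-0.012 0 0.022 0 -1; -0.024 0 0.044 0 -1; -0.034 0 0.066 0 -1; -0.043 0 0.089 0 -1; -0.051 0 0.112 0 -1; -0.058 0 0.136 0 -1; -0.063 0 0.16 0 -1; -0.068 0 0.185 0 -1; -0.071 0 0.205 0 -1; -0.072 0 0.22 0 -1; -0.072 0 0.22 0 -1'
python3 - <<'E'
from h import *
import cv2
v=np.load("v.npy");togo(P(v,grip(.7)-[0,.0145,0]))
a=robot.camera("scene")[185:390,175:425,::-1]
cv2.imwrite("pics/s4.png",cv2.resize(a,None,fx=2.9,fy=2.9,interpolation=cv2.INTER_CUBIC));
E
```

```text
clock: 7.35
tool_pos: [0.5299, 0.0818, 0.0754]
ee_rot: [-0.0, 0.795, -0.606, -0.001]
force: [-0.7, -0.1, 0.5]
finger_gap: -0.0001
t 7.35 pos [0.5299 0.0818 0.0754] F [-0.7 -0.1  0.5] gap -0.0 toolx yaw -1.3029
units [-0.0003  0.0044  0.0109]
```

View pics/s4.png

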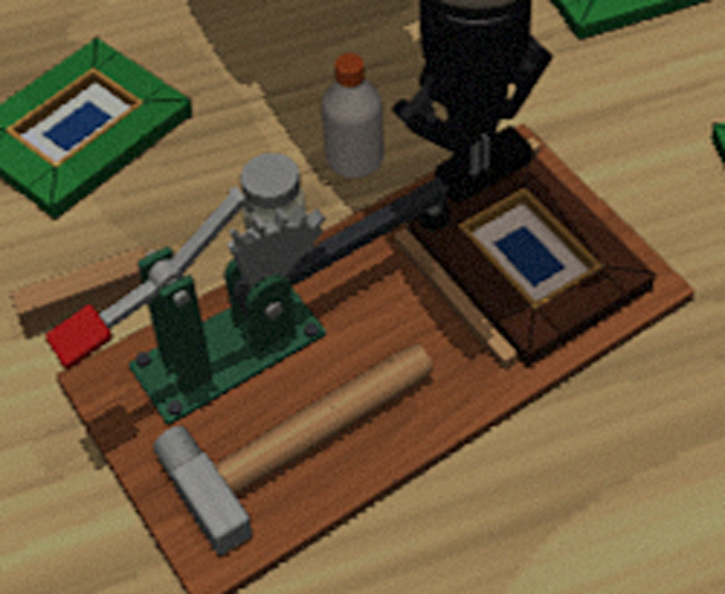

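The arm is almost level, with the foot just above the frame corner at crop (435,215). The last few mm I'll do gently.

```bash
python3 -m crank '0 0 0.003 0 -1; 0 0 0.006 0 -1; 0 0 0.008 0 -1; 0 0 0.008 0 -1'; python3 -m crank '0 0 0.003 0 -1; 0 0 0.003 0 -1'
```

```text
clock: 7.8
tool_pos: [0.5301, 0.0817, 0.0727]
ee_rot: [-0.0, 0.795, -0.606, -0.0]
force: [0.2, -0.3, 1.2]
finger_gap: -0.0002
clock: 8.0
tool_pos: [0.5301, 0.0817, 0.0715]
ee_rot: [-0.0, 0.795, -0.606, -0.0]
force: [-0.4, -0.6, -0.8]
finger_gap: 0.0003
```

```bash
python3 -m crank '0 0 0.004 0 -1; 0 0 0.004 0 -1';python3 -m crank '0 0 0.004 0 -1; 0 0 0.004 0 -1'
```

```text
clock: 8.2
tool_pos: [0.5303, 0.0818, 0.0709]
ee_rot: [-0.001, 0.795, -0.606, -0.0]
force: [-7.4, -0.2, 20.1]
finger_gap: 0.0001
clock: 8.4
tool_pos: [0.5303, 0.0818, 0.0708]
ee_rot: [-0.001, 0.795, -0.606, 0.0]
force: [-12.0, -1.4, 31.6]
finger_gap: 0.0003
```

Solid contact at 71 mm, exactly as specified. I'll lift clear and check.

```bash
python3 -m crank '0 0 -0.05 0 -1; 0 0 -0.15 0 -1; 0 0 -0.25 0 -1; 0 0 -0.35 0 -1; 0 0 -0.4 0 -1; 0 0 -0.4 0 -1'
python3 -m crank '0.05 0.1 0 0 -1; 0.1 0.2 0 0 -1; 0.15 0.3 0 0 -1; 0.2 0.4 0 0 -1; 0.2 0.4 0 0 -1; 0.2 0.4 0 0 -1'
python3 - <<'E'
from h import *
import cv2
v=np.load("v.npy")
a=robot.camera("scene")[185:390,175:425,::-1]
cv2.imwrite("pics/s5.png",cv2.resize(a,None,fx=2.9,fy=2.9,interpolation=cv2.INTER_CUBIC));
a=robot.camera("top")[90:240,255:475,::-1]
cv2.imwrite("pics/t5.png",cv2.resize(a,None,fx=3.6,fy=3.6,interpolation=cv2.INTER_CUBIC));
for q in(.66,.7):
 for L in(.16,.235):print(q,L,(proj("scene",P(v,grip(q,L)))-[175,185])*2.9)
print("tail",(proj("scene",P(v,tail(.42)))-[175,185])*2.9)
E
```

```text
clock: 9.0
tool_pos: [0.5314, 0.0817, 0.2337]
ee_rot: [-0.003, 0.795, -0.606, 0.002]
force: [0.9, 0.0, -0.5]
finger_gap: 0.0002
clock: 9.6
tool_pos: [0.3977, -0.0383, 0.2322]
ee_rot: [-0.003, 0.795, -0.607, 0.002]
force: [1.0, 0.6, -0.4]
finger_gap: -0.0001
0.66 0.16 [444.06337807 173.74224905]
0.66 0.235 [524.14383881 127.67216384]
0.7 0.16 [444.67474    179.03627623]
0.7 0.235 [524.30471142 135.63721084]
tail [ 77.28984223 331.91647521]
```

View pics/s5.png

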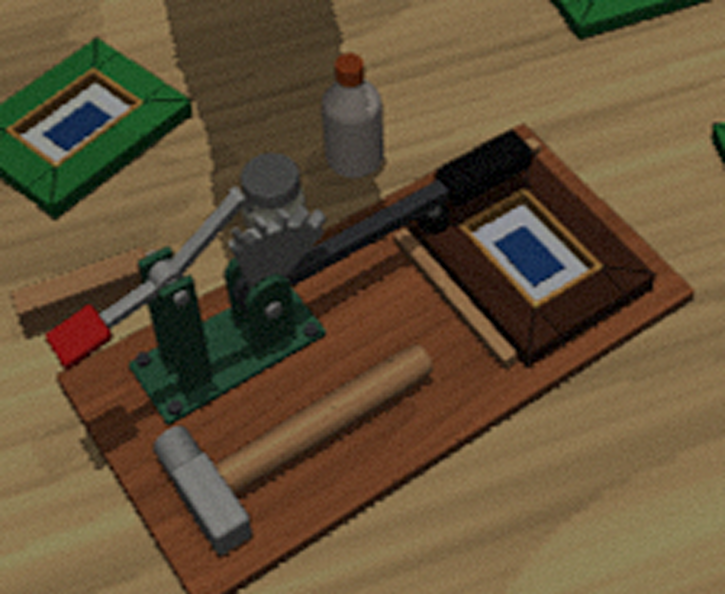

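View pics/t5.png

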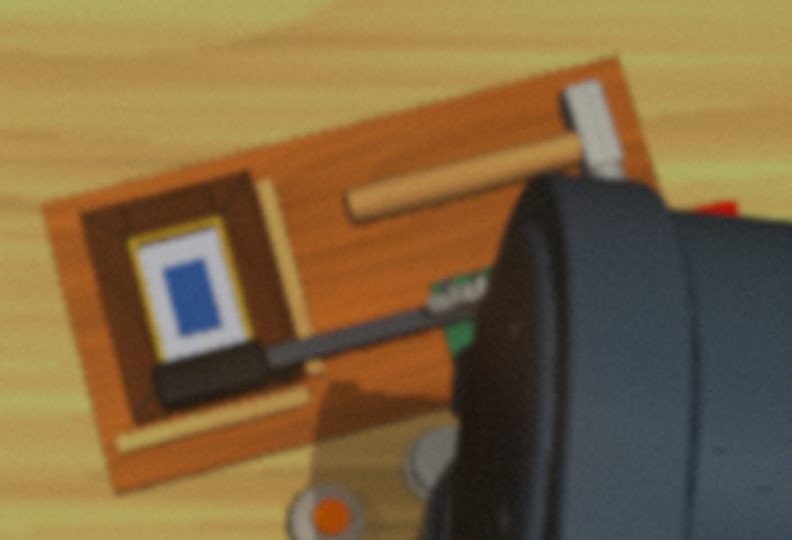

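The pawl is still fully tilted, with its red tail at (78,335) against a predicted (77,332). The arm is level, with the grip running from (440,175) to (527,140) and the foot on the frame. The frame, hammer, jar, glue and offcut haven't moved, and the hand is clear.

```bash
python3 -c "
from bench import robot
print(robot.observe()['force']);print(robot.close_job())"
```

```text
[-0.35710872  0.22950604 -0.43505042]
the job is handed in; nothing more can be done
None
```

The job is done and handed in at about 9.7 s of robot time. No verdict was reported.

- **Pawl:** I pressed the red tail down until it hit its stop at a fingertip height of 118 mm, with about 15 N. The picture after lifting showed the nose well clear of the teeth.
- **Arm:** I pushed the black grip down along its arc. It went past the lock point at about 2.5 N and met firm contact at 71 mm, the height given for the foot on the frame. The peak reading was about 34 N, and I lifted straight off.
- **Last checks:** The scene picture shows the pawl still freed and the arm level with its foot on the frame corner, both within a few crop pixels (about 1 px in the full picture) of where the model puts them. The frame, hammer, jar, glue bottle and offcut are where they were. The hand is about 0.23 m up and to the side, with no contact force.
- **Limit of the checks:** In the last top view the robot's own arm hid part of the pawl side, so the pawl and offcut were confirmed from the scene camera only. No check disagreed.

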